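Draw a tin out from behind a bench guard with a hooked rod

TASK

The round tin with the red lid has slid in behind the clear bench guard. Press the black pad of the red lever on its roof down until it clicks over and stays down, holding the orange gate up, then take the hooked rod by its blue handle, feel in with it behind the tin and gently draw the tin out, upright, until it stands about 10 cm clear in front of the mouth. Leave the gate open and the rod lying flat outside, its handle at least 40 cm from the guard's middle; never touch the tin with the gripper, do not force the rod or the lever, and leave the flow meter, amber bottle and multimeter where they are.

Things in the scene. Friction and masses are not known exactly. Their poses are not given: they have to be found in the camera images.
- guard: Fixed box of clear sheet with aluminium posts, closed on top, sides and back; 222 wide (y), 124 high. Origin on the worktop; -x points out of the mouth, +x to the back, z up. Inside free: y from -101 to +101, x from -90 (mouth plane) to +110 (back sheet), 84 high at the mouth. An orange gate at x=-98 shuts the mouth to 12 above the worktop. Lever bracket on the roof at y=-60.
- guard_mouth (a point): Middle of the mouth on the worktop, 90 mm from the guard's origin along its -x. With the gate held up 72 mm stays free below it and the gate's stem reaches 202 mm above the worktop, up to 15 mm in front of the mouth.
- lever_pad (a point): Middle of the top of the black pad (46 along x, 40 across, 8 thick) on the red lever's tail; about 195 mm above the worktop at rest, 143 when fully down. The pivot lies 88 mm from it towards the mouth, 165 above the worktop; the pad slopes 0.30 rad one way at rest, the other way when down.
- guard_lever (a joint): Turn of the red lever, rad: 0 at rest (pad up, gate shut), 0.60 on its stop (pad down, gate lifted 60 mm). Sprung over centre: the pad takes about 7 N at first, easing; let go before about 0.35 it springs back, beyond about 0.45 the detent draws it on to the stop and holds it there with about 4 N at the pad.
- hook_rod: Telescopic rod lying flat, 220 g. Origin: middle of the blue handle's underside; handle 100 long (x), 24 wide (y), 34 high. A steel shank (17 then 12 thick), axis 10 above the underside, runs along +x to a toe, 12 thick, turned to +y: 42 to the side, then bent back to a red 20 mm ball, 54 to the side and 10 short of the toe. Its length is set anew each time: toe axis at x=257 to 299, not told.
- tin: Round tin of terminals with a red lid, 64 mm diameter, 42 high, upright on the worktop, about 0.25 to 0.5 kg. Origin: centre of its underside. It stands inside the guard, off to the guard's +y side, 70 mm or more behind the mouth and with at least 40 mm free between it and the back sheet. Drawn, it settles between shank and ball, its centre some 40 to 50 mm ahead of the toe.
- flow_stand: Bystander: clear flow meter on a black foot 62x60, 126 high; origin centre of the underside. To be left alone.
- amber_bottle: Bystander: amber bottle with a dark cap, 62 diameter, 125 high; origin centre of the underside. To be left alone.
- meter: Bystander: orange and black hand multimeter lying flat, 142x70x45; origin centre of the underside. To be left alone.

How it is judged (in metres and radians):
On the way, in this order (a step that is already met when the one before it is completed fails the run):
1. the lever is down on its stop, held by the detent alone, with the robot off it (value of joint guard_lever above 0.55 rad and contact force between each of the arm, the fingers and guard below 0.3 N), for 0.2 s.
2. the hook, inside the guard, bears on the tin and has begun to draw it towards the mouth (contact force between hook_rod and tin above 0.2 N and x of tin in the frame of guard above -0.08 m and distance of tin from where it was at the start of the episode above 0.025 m).
3. the tin is out in front of the mouth (x of tin in the frame of guard below -0.21 m), for 0.1 s.
At the end, for the whole second after the job is handed in: Tin upright (0.1 rad) and at rest on the worktop, its centre 120 to 360 mm out from the mouth (about 9 cm clear or more), within 200 mm of its middle line; lever latched (beyond 0.55 rad); rod at rest, flat (0.1 rad, within 12 mm of the worktop), handle over 395 mm from the guard's middle (x of tin in the frame of guard between -0.45 and -0.21 m and y of tin in the frame of guard between -0.2 and 0.2 m and angle between each of tin, hook_rod's own z axis and vertical below 0.1 rad and height (world z) of tin below 0.01 m and linear speed of each of tin, hook_rod below 0.02 m/s and value of joint guard_lever above 0.55 rad and horizontal distance between hook_rod and guard above 0.395 m and height (world z) of hook_rod below 0.012 m); the robot touches nothing.
It fails at once if the gripper touched the tin (contact force between any of the fingers, the arm and tin above 0.3 N).
It fails at once if the tin was tipped or lifted (angle between tin's own z axis and vertical above 0.4 rad or height (world z) of tin above 0.03 m).
It fails at once if the rod was forced against the tin (over 15 N) or the guard (over 35 N) (contact force between hook_rod and tin above 15 N or contact force between hook_rod and guard above 35 N).
It fails at once if the lever or guard was rammed (over 30 N) (contact force between any of the fingers, the arm and guard above 30 N).
It fails at once if the flow meter, amber bottle or multimeter was moved over 20 mm or tipped (distance of any of flow_stand, amber_bottle, meter from where it was at the start of the episode above 0.02 m or angle between any of flow_stand, amber_bottle, meter's own z axis and vertical above 0.3 rad).
It also fails if it takes over 70 s, if anything falls off the work surface, if the arm or the gripper's body presses on something with over 40 N, if the wrist force passes 120 N, or if a joint passes its speed limit or range.

ROBOT

A 7-joint arm with a two-finger parallel gripper is mounted at the origin on a cart in front of the work surface, level with it; the furniture and walls round the work are solid. World frame = base frame: x ahead of the robot, y to its left, z up, the work surface at z = 0. Lengths are in mm, angles in rad, forces in N, time in s.
With the tool pointing down it reaches from about 400 to 875 mm from the base axis. Payload 19.3 kg.
Tool frame: the origin (TCP) lies at the very end of the fingers, on their centre line; the grasp point (between the pads) lies 19 mm behind it (grip_point_offset is the z of the grasp point in the tool frame, in mm); z points along the fingers, y is the line along which they close (so a half turn about z gives the same grasp; the last joint's range is limited). The gripper opens to 85 mm and grips with 20 to 120 N. Pads are 22 mm wide; open, the fingers measure 114 mm over their backs; the gripper's body (76 mm by 85 mm) begins 54 mm behind the grasp point. The pads swing forward as they close: fully open they stand 13 mm farther back than shut.
Start: joints at [-1.213, 0.521, -0.036, 1.599, 0.021, 1.021, -0.113], TCP at [259.311, 568.659, 231.291] pointing down, gripper open.
Joint ranges: [-2.91, 2.91], [-0.3, 2.13], [-1.5, 1.42], [0.17, 2.43], [-1.26, 4.41], [0.16, 1.93], [-2.52, 2.52]. Speed limits (rad/s): [1.89, 1.89, 2.39, 2.39, 3.01, 3.01, 3.01].

INTERFACE

Orientations are given as a 3x3 rotation matrix whose columns are the frame's x, y, z axes.
In Python, from workcell import movep, movel, goto_joints, open_gripper, clamp, wait, inverse_kinematics, read_state, camera, PlanningError, finish_job, grip_point_offset gives the robot as it stands. Calls block until the motion is done:
- movep(position, orientation): joint-space move of the TCP to a pose.
- movel(position, frame=None, max_speed=150, guard=None): straight line of the TCP; frame=None keeps the orientation; max_speed is the mean speed in mm/s. With guard (N) it stops when the force on the tool has changed by that much, and returns True; else False.
- goto_joints(angles): joint-space move.
- open_gripper() and clamp(): open the fingers fully, or close them until they stop; the grip force is fixed at half the most.
- wait(seconds).
- inverse_kinematics(position, orientation): joint angles nearest the present ones, or None.
- read_state(): the state.
- camera(name): name is "scene" or "top" or "wrist"; returns a dict with "image" (400x640x3 uint8, blue, green, red), "range_z" (400x640 float32, mm along the optical axis (not along the pixel's ray), 0 where there is no reading), "fx", "fy", "cx", "cy" (pixels), "cam_to_world" (4x4, takes a point from camera to world coordinates). Camera axes: x right, y up, looking along -z (the intrinsics and any distortion apply to the point x, -y, -z); pixel columns grow to the right and rows downward; lengths in mm; the calibration is good to about 2 mm. A picture is of the moment at which its call begins.
A pose or a line that the arm cannot do raises PlanningError and nothing moves.
- finish_job(): hands the job in; it is judged then, once.
The state is a dict: "time": time; "qpos": joint angles; "qvel": joint speeds; "joint_efforts": joint torques, N m; "eef_pos": TCP position; "tool_rot": TCP orientation; "ft_force": force on the tool from outside, world axes, zero at the start; "torque": the same for the moment, N m; "finger_gap": finger opening in mm; "gripper_force": force on a finger pad.
Only numpy, scipy, OpenCV 4.12 (cv2) and the standard library are available. Lean on these libraries where they do the work, as an engineer would, in place of code of your own. Each camera call takes 0.05 s, during which the arm holds its last target. There are 200 camera calls.

## Working session

There is one attempt and no reset: what is moved stays moved. The work goes in short steps, each a Python script; the robot and the scene stay as the last script left them, time stands still between calls to the robot, and variables do not carry over. Pictures are saved under pics/ and viewed, at most 10 in all, crops included, and the job is handed in when it is done.

```bash
ls; mkdir -p pics; cat > h.py <<'E'
import numpy as np, cv2
from workcell import *
def snap(name,fn):
    c=camera(name); cv2.imwrite(f'pics/{fn}.png',c['image']); np.savez(f'pics/{fn}.npz',**c); return c
def load(fn): return np.load(f'pics/{fn}.npz')
def px(c,u,v,z=None):
    "pixel -> world; by depth, or on plane world z"
    M=c['cam_to_world']; d=np.array([(u-c['cx'])/c['fx'],-(v-c['cy'])/c['fy'],-1.])
    o=M[:3,3]; r=M[:3,:3]@d
    if z is None: return o+r*np.median(c['range_z'][int(v)-1:int(v)+2,int(u)-1:int(u)+2])
    return o+r*(z-o[2])/r[2]
E
python3 - <<'E'
from h import *
for n in ('top','scene'):
    c=snap(n,n+'0'); print(n,c['fx'],c['cx'],c['cy'],np.round(c['cam_to_world'],3).tolist(), [k for k in c])
print(read_state())
E
```

```text
pics
top 457.35153225579427 311.55134056370264 201.03455311002307 [[-0.003, 0.979, -0.202, 297.903], [-1.0, -0.002, 0.004, 49.854], [0.004, 0.202, 0.979, 1511.951], [0.0, 0.0, 0.0, 1.0]] ['image', 'range_z', 'fx', 'fy', 'cx', 'cy', 'cam_to_world']
scene 380.51251415271656 320.8692165461755 200.08553673548258 [[0.29, 0.795, -0.533, 105.242], [-0.957, 0.237, -0.167, -122.536], [-0.007, 0.558, 0.83, 865.168], [0.0, 0.0, 0.0, 1.0]] ['image', 'range_z', 'fx', 'fy', 'cx', 'cy', 'cam_to_world']
{'time': 0.1, 'qpos': array([-1.21319455,  0.52195465, -0.03633526,  1.59994322,  0.02121325,
        1.02111117, -0.11279867]), 'qvel': array([ 1.27745562e-03, -1.13580800e-03,  6.47618435e-05, -1.40311467e-03,
        8.64327798e-04, -1.41241881e-03,  7.51362389e-05]), 'joint_efforts': array([ 3.99704804e-03, -9.28476405e+01,  1.98473856e+00, -3.70531261e+01,
        1.82422798e-02,  5.44932933e-03, -3.13310329e-05]), 'eef_pos': array([259.19920014, 568.38498544, 230.78584103]), 'tool_rot': array([[-9.09881569e-01,  4.14867937e-01, -3.53785412e-04],
       [ 4.14868080e-01,  9.09881057e-01, -9.68361900e-04],
       [-7.98396592e-05, -1.02786892e-03, -9.99999469e-01]]), 'ft_force': array([-0.15126712, -0.38768886,  0.43907216]), 'torque': array([ 0.01005415, -0.01009717, -0.05433438]), 'gripper_force': 0.0, 'finger_gap': 85.09275149985973}
```

View pics/top0.png

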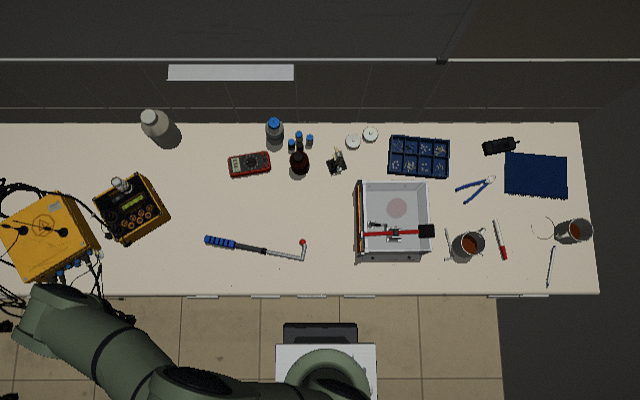

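View pics/scene0.png

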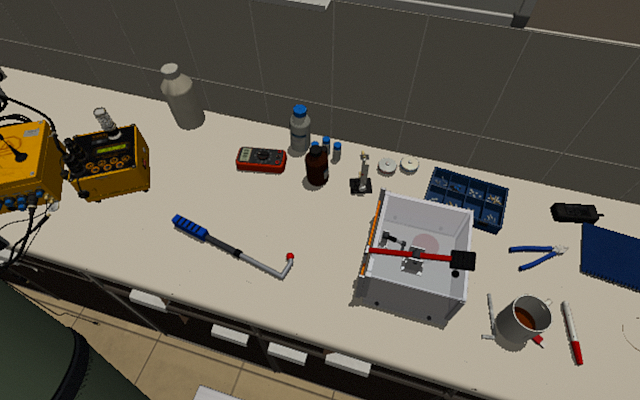

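Top picture: the guard spans about (355-430, 180-262), with its mouth facing left (world +y). The pad is near (426,231) and the tin shows through the roof near (397,208). The rod's handle is at (205-236, 236-249), its toe at (303,258) and its ball at (303,242). The meter (249,164), bottle (299,160) and flow meter (337,162) are out of the way. I'll enlarge this.

```bash
python3 - <<'E'
from h import *
c=load('top0'); im=c['image']
a=cv2.resize(im[170:270,200:325],None,fx=4,fy=4,interpolation=cv2.INTER_CUBIC)
b=cv2.resize(im[170:270,345:440],None,fx=6,fy=6,interpolation=cv2.INTER_CUBIC)
cv2.imwrite('pics/rodcrop.png',a);cv2.imwrite('pics/guardcrop.png',b)
for u,v in [(426,231),(303,242),(220,242),(397,208),(290,255)]: print(u,v,px(c,u,v).round(1))
E
```

```text
426 231 [ 480.7 -288.5  194.2]
303 242 [469.9  71.4  16.7]
220 242 [468.3 339.4  36.1]
397 208 [ 562.5 -220.8  122.8]
290 255 [427.7 113.8  14.3]
```

View pics/rodcrop.png

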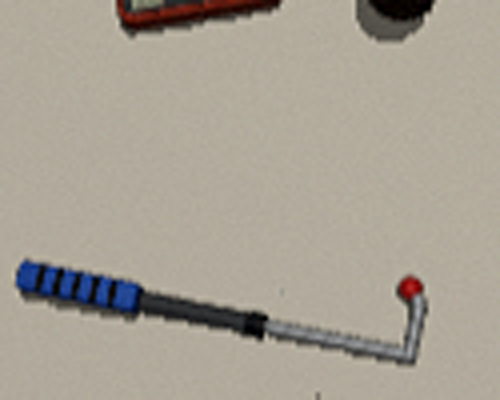

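View pics/guardcrop.png

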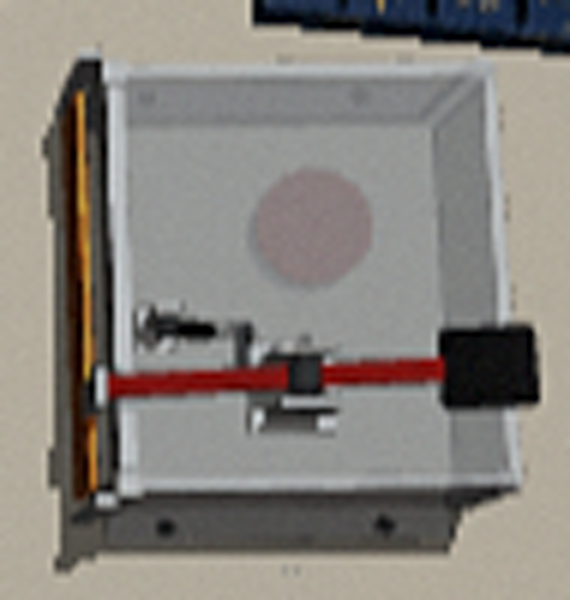

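Rod crop: the handle axis runs from (22,274) to (140,298), the toe corner is at (411,354), and the ball is at (410,288). Guard crop: roof corners at (112,70), (492,68), (518,485) and (122,490), lid centre (312,227), pad centre (490,366).

```bash
python3 - <<'E'
from h import *
c=load('top0')
R=lambda x,y,z: px(c,200+x/4,170+y/4,z)
G=lambda x,y,z: px(c,345+x/6,170+y/6,z)
for n,p in dict(hA=R(22,274,22),hB=R(140,298,22),toe=R(411,354,10),ball=R(410,288,10),sh=R(265,327,10)).items(): print(n,p.round(1), np.round(p,1))
for n,p in dict(TL=G(112,70,124),TR=G(492,68,124),BR=G(518,485,124),BL=G(122,490,124),tin=G(312,227,42),pad=G(490,366,195)).items(): print(n,p.round(1))
# segment blue handle / depth points
im=c['image'].astype(int); b=(im[:,:,0]>110)&(im[:,:,0]>im[:,:,2]+60); b[:225]=0;b[260:]=0;b[:,:195]=0;b[:,245:]=0
P=np.array([px(c,u,v) for v,u in zip(*np.nonzero(b))]); print('handle',P[:,2].max(),P.mean(0)); P=P[P[:,2]>25]; print(P.min(0),P.max(0),np.median(P,0))
E
```

```text
hA [481.5 390.   22. ] [481.5 390.   22. ]
hB [461.6 293.   22. ] [461.6 293.   22. ]
toe [416.6  72.3  10. ] [416.6  72.3  10. ]
ball [470.7  73.2  10. ] [470.7  73.2  10. ]
sh [438.9 191.9  10. ] [438.9 191.9  10. ]
TL [ 646.3 -119.7  124. ]
TR [ 647. -318.  124.]
BR [ 429.8 -319.5  124. ]
BL [ 427.7 -119.1  124. ]
tin [ 578.4 -236.6   42. ]
pad [ 480.6 -290.2  195. ]
handle 37.147085723187956 [472.20471452 343.37570748  33.78676819]
[455.47154561 297.41867026  27.56522359] [488.41622184 392.52986425  37.14708572] [471.90722682 339.79424179  34.07613551]
```

Everything agrees: pad at z≈194, guard width 218, rod length ≈274 and ball position within 1 mm of the model. Tin in the guard frame ≈ (+27, +41). Next, the lever.

```bash
cat >> h.py <<'E'
def rot(yx,yy=0.):
    "tool down, finger line along (yx,yy)"
    y=np.array([yx,yy,0.]);y/=np.linalg.norm(y);z=np.array([0,0,-1.]);return np.column_stack([np.cross(y,z),y,z])
def st(m=''):
    s=read_state();print(m,'t',round(s['time'],1),'p',s['eef_pos'].round(1),'f',s['ft_force'].round(1),'gap',round(s['finger_gap'],1),'gf',round(float(s['gripper_force']),1));return s
E
python3 - <<'E'
from h import *
for sgn in (1,-1):
    for p in ([480,-290,240],[475,344,100],[478,-28,10],[538,254,10]): 
        q=inverse_kinematics(p,rot(sgn)); print(sgn,p,None if q is None else np.round(q,2))
E
```

```text
1 [480, -290, 240] [-0.19  0.59  0.94  1.79 -0.54  1.05  0.96]
1 [475, 344, 100] [-0.87  0.64  0.21  1.82 -0.19  0.7  -0.56]
1 [478, -28, 10] [-0.2   0.69  0.18  2.12 -0.33  0.35  0.25]
1 [538, 254, 10] [-0.64  0.79  0.14  1.82 -0.19  0.55 -0.38]
-1 [480, -290, 240] [-0.3   0.75  1.23  1.8  -0.77  1.17 -1.97]
-1 [475, 344, 100] [-0.41  0.66 -0.45  1.79  0.39  0.78  2.07]
-1 [478, -28, 10] [-0.61  0.89  0.79  2.14 -1.17  0.64 -2.11]
-1 [538, 254, 10] [-0.26  0.81 -0.41  1.8   0.51  0.64  2.17]
```

```bash
python3 - <<'E'
from h import *
clamp(); movep([480,-290,250],rot(1)); movel([480,-290,212]); st('above')
print(movel([480,-290,196],max_speed=40,guard=3)); st()
hit=movel([480,-290,145],max_speed=45,guard=14); print(hit); st('down')
movel([480,-290,240],max_speed=150); st('up')
c=snap('top','top1'); print(px(c,426,231),[px(c,u,v).round(0) for u,v in [(420,232),(424,232),(428,232)]])
cv2.imwrite('pics/top1c.png',cv2.resize(c['image'][170:270,345:440],None,fx=6,fy=6,interpolation=cv2.INTER_CUBIC))
E
```

```text
above t 4.4 p [ 480.  -290.   212.2] f [-0.5  0.4  0.1] gap -0.1 gf 0.0
True
 t 4.8 p [ 480.2 -290.1  196.3] f [0.2 1.4 6.9] gap -0.0 gf 3.1
False
down t 6.1 p [ 479.9 -289.7  145.4] f [-2.2  5.  10.1] gap -0.1 gf 4.5
up t 6.9 p [ 479.8 -289.6  239.2] f [ 0.2 -0.  -0.4] gap -0.0 gf 0.0
[ 409.32096479 -156.3778684   708.75875039] [array([ 407., -145.,  713.]), array([ 407., -152.,  712.]), array([ 407., -159.,  711.])]
```

```bash
python3 - <<'E'
from h import *
d=np.array([-54.9,-268.7]);d/=np.linalg.norm(d); R=rot(-d[1],d[0])
g=np.array([471.5,341.5])-15*d
open_gripper(); movep([*g,120],R); 
c=snap('top','top2'); cv2.imwrite('pics/top2c.png',cv2.resize(c['image'][130:280,195:445],None,fx=3.2,fy=3.2,interpolation=cv2.INTER_CUBIC))
print('pad',[px(c,u,v).round(0) for u,v in [(420,236),(424,236),(428,236)]])
st('over rod')
E
```

```text
pad [array([ 472., -282.,  145.]), array([ 473., -295.,  143.]), array([ 474., -309.,  135.])]
over rod t 10.1 p [475.1 355.4 120.3] f [-0.2 -0.2  0.3] gap 85.2 gf 0.0
```

View pics/top2c.png

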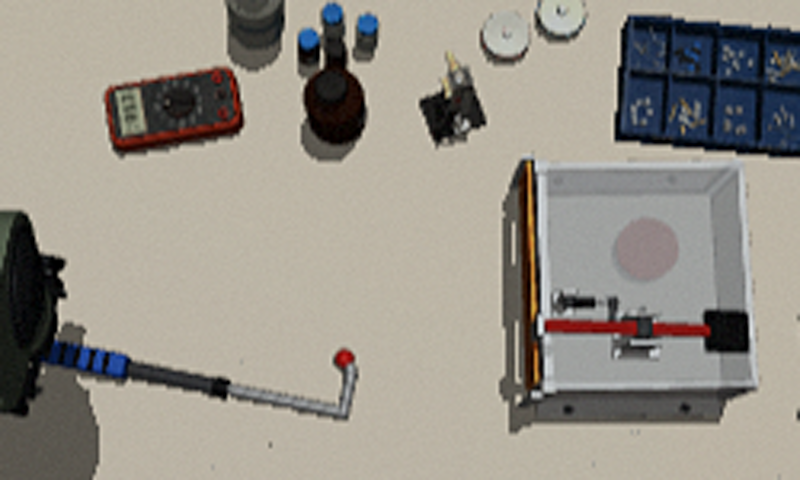

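The pad is down at z≈143 and the gate is up, so the lever is latched. Next I grasp the rod, square it to the mouth, and stop short of the mouth to look.

```bash
python3 - <<'E'
from h import *
s=read_state(); p=s['eef_pos']
print(movel([p[0],p[1],6],max_speed=90,guard=10)); st('low')
clamp(); st('gripped')
p=read_state()['eef_pos']; movel([p[0],p[1],14],max_speed=60); st('lift')
movel([477.5,229,14],rot(1),max_speed=90); st('staged')
c=snap('top','top3'); cv2.imwrite('pics/top3c.png',cv2.resize(c['image'][170:270,270:435],None,fx=4.8,fy=4.8,interpolation=cv2.INTER_CUBIC))
E
```

```text
False
low t 11.5 p [475.3 355.6   6.5] f [-0.2 -0.   0.1] gap 85.5 gf 0.0
gripped t 12.1 p [475.2 355.4   6.3] f [-1.5 -0.1  5.9] gap 23.0 gf 59.3
lift t 12.4 p [475.3 355.6  14.3] f [-0.2  0.2 -2.7] gap 23.2 gf 58.9
staged t 13.9 p [477.4 229.5  13.9] f [-0.   0.3 -2.6] gap 23.0 gf 58.9
```

View pics/top3c.png

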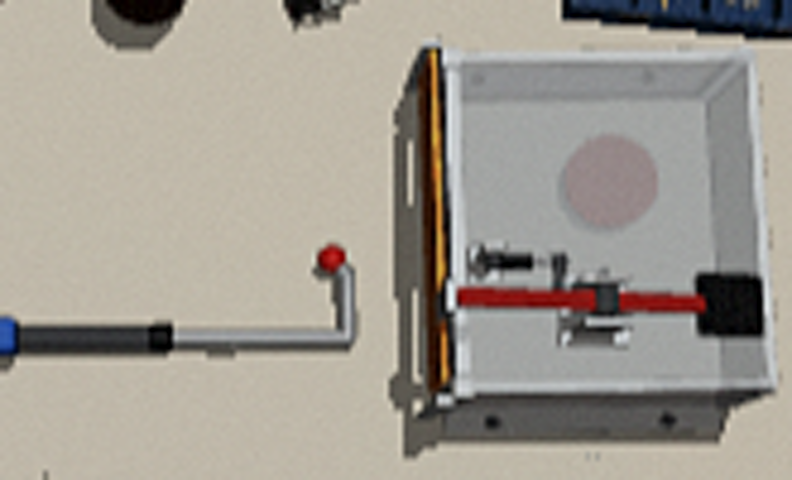

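The toe corner is at (346,338), the shank at (170,338) and parallel to the guard, the ball at (331,257), and the lid at (610,180).

```bash
python3 - <<'E'
from h import *
c=load('top3'); G=lambda x,y,z: px(c,270+x/4.8,170+y/4.8,z).round(1)
print('toe',G(346,338,18),'sh',G(175,338,18),'ball',G(331,257,18),'tin',G(610,180,42))
print('roof mouth',G(455,50,124),G(463,390,124),'back',G(752,52,124),G(775,388,124))
i=c['range_z']; print('ball depth',px(c,338,223.5),'toe d',px(c,342,240),'shank d',px(c,320,240.4))
E
```

```text
toe [474.6 -56.7  18. ] sh [474.9  60.1  18. ] ball [530.6 -47.3  18. ] tin [ 579.5 -236.9   42. ]
roof mouth [ 650.3 -123.3  124. ] [ 429.  -122.5  124. ] back [ 648.7 -317.1  124. ] [ 429.8 -319.9  124. ]
ball depth [529.73611477 -43.72634127  24.3946513 ] toe d [475.56311695 -56.1843574   21.82201093] shank d [474.46802828  15.76750147  21.36662622]
```

```bash
python3 - <<'E'
from h import *
movel([471,200,11],max_speed=80); st()
print('in',movel([471,-14,11],max_speed=90,guard=4)); s=st('in')
if s['eef_pos'][1]<-9:
    print('side',movel([542.5,-14,11],max_speed=45,guard=3)); st('side')
c=snap('top','top4'); cv2.imwrite('pics/top4c.png',cv2.resize(c['image'][170:270,315:440],None,fx=6,fy=6,interpolation=cv2.INTER_CUBIC))
E
```

```text
t 14.5 p [471.1 200.2  11. ] f [ 0.3  0.5 -2.8] gap 23.3 gf 58.9
in False
in t 17.0 p [471.  -13.7  11. ] f [ 0.9 -0.4 -3.2] gap 22.8 gf 58.9
side False
side t 18.8 p [542.3 -14.   11. ] f [-0.6  0.  -1.9] gap 23.1 gf 58.9
```

View pics/top4c.png

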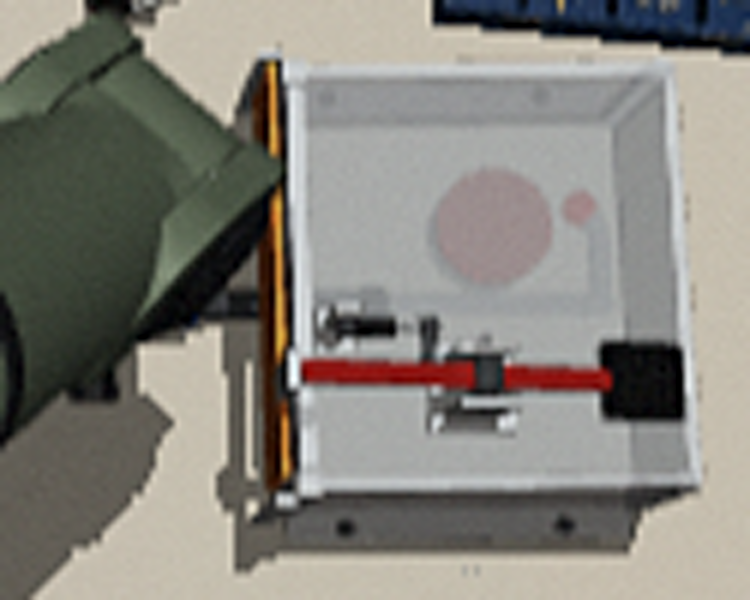

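The ball (580,207) is behind the tin (492,227), with the shank alongside at (480,300). Now I draw it out gently.

```bash
python3 - <<'E'
from h import *
movel([542.3,12,11],max_speed=15); st('a')
movel([542.3,60,11],max_speed=35); st('b')
movel([542.3,275,11],max_speed=50); st('c')
c=snap('top','top5'); cv2.imwrite('pics/top5c.png',cv2.resize(c['image'][130:280,195:445],None,fx=3.2,fy=3.2,interpolation=cv2.INTER_CUBIC))
E
```

```text
a t 20.7 p [542.3  12.   11. ] f [ 0.9 -1.8 -2.7] gap 22.9 gf 58.9
b t 22.2 p [542.3  60.   11. ] f [ 0.  -0.4 -1.3] gap 23.1 gf 58.9
c t 26.7 p [542.3 275.   11. ] f [ 0.4 -1.8 -2.3] gap 23.1 gf 58.9
```

View pics/top5c.png

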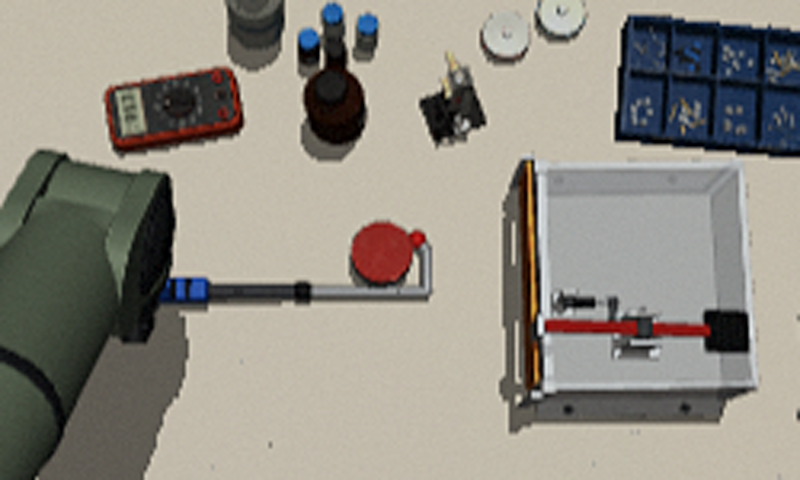

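The tin is out at (382,252), resting between the shank and the ball, and the gate is still up. Now I lower the rod, release it and check.

```bash
python3 - <<'E'
from h import *
movel([542.3,273,6.5],max_speed=15,guard=8); st('down')
open_gripper(); movel([542.3,273,150],max_speed=120); st('up'); wait(0.5)
c=snap('top','top6'); print('tin',px(c,195+382/3.2,130+252/3.2).round(1))
im=c['image'].astype(int); b=(im[:,:,0]>110)&(im[:,:,0]>im[:,:,2]+60); b[:205]=0;b[235:]=0;b[:,:210]=0;b[:,270:]=0
P=np.array([px(c,u,v) for v,u in zip(*np.nonzero(b))]); print('blue',len(P), P.min(0).round() if len(P) else '',P.max(0).round() if len(P) else '')
print('pad',px(c,424,236).round(0))
cv2.imwrite('pics/top6c.png',cv2.resize(c['image'][130:280,195:445],None,fx=3.2,fy=3.2,interpolation=cv2.INTER_CUBIC))
E
```

```text
down t 27.1 p [542.2 273.2   6.3] f [-1.  -0.1  7.5] gap 23.5 gf 60.3
up t 29.1 p [542.  272.9 149.3] f [ 0.1  0.1 -0.3] gap 85.5 gf 0.0
tin [576.   34.   41.5]
blue 75 [533. 215.  29.] [551. 285.  36.]
pad [ 473. -295.  143.]
```

View pics/top6c.png

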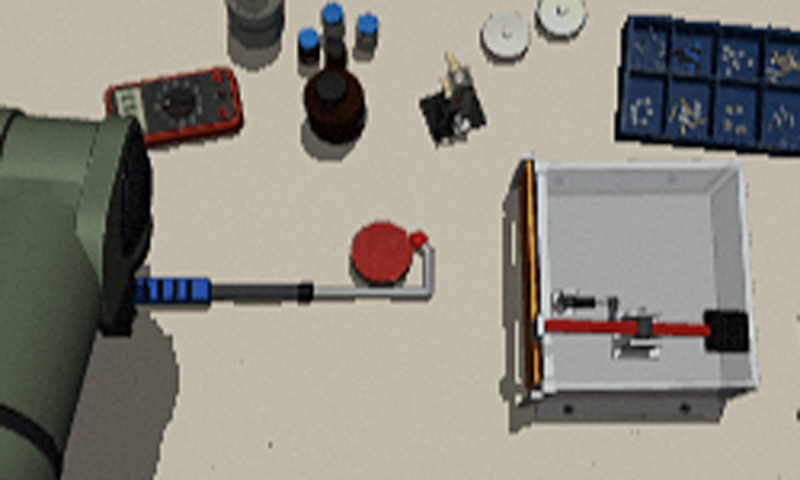

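The tin stands at x≈-242 mm in the guard frame, its lid level at 41.5 mm. The rod lies flat with its handle about 465 mm from the guard's middle, and the lever is latched.

```bash
python3 -c "
from h import *
print(finish_job())"
```

```text
the job is handed in; nothing more can be done
None
```

I've handed the job in: by my last camera check the tin stands upright about 12 cm clear of the mouth, the lever is latched with the gate up, the rod lies flat with its handle about 46 cm from the guard's middle, and the bystanders weren't touched; no verdict came back.

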